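Hold the cup diverter flap at its balance point

TASK

The angle sensor of the cup diverter is about to be zeroed. Turn the latch lever by its red knob, anticlockwise seen from above, until its arm lies straight over the green index strip, which frees the flap; then take the flap by its black handle bar, swing it up from its right-hand rest to its balance point (plate upright), and hold it there still without letting it tip over to the left. Finish with the bar still gripped in the fingers, the lever left on the green strip, and the cups left where they were.

Things in the scene. Friction and masses are not known exactly. Their poses are not given: they have to be found in the camera images.
- stand: the fixed grey diverter stand, 190 x 290 mm, 86 mm high at its cheeks. Origin on the worktop, below the middle of the flap hinge. x runs along the flap hinge, away from the robot; y to the blue tray (left), -y to the grey tray (right). Turned up to 0.25 rad either way. Trays 100 x 86 mm, 32 mm high, centred 103 mm to either side, each with a steel cup in it
- flap_hinge (a point): middle of the flap's hinge axis, 55 mm above the worktop; axes as the stand's, the hinge runs along x
- flap (a joint): flap angle, rad: 0 = at rest, leaning 0.70 rad (40 deg) from upright over the grey (right) tray; 0.70 = plate upright, the balance point; 1.40 = fallen over to the left. Grows towards the left (stand's +y). Hinge nearly free: let go, it falls to either side. The latch arm lies over it at 0 (if forced up, the flap drags the lever round); free once the lever is turned by 1.05 rad or more
- handle_bar (a point): middle of the round black bar (12 mm thick) on the flap's free edge, 140 mm from the hinge axis; 162 mm above the worktop at rest, 195 mm when upright. It runs along the hinge direction, 68 mm free between its two legs; it can turn in the grip. The plate (90 mm along the hinge, 6 mm thick) ends 40 mm short of the bar's axis. Flap about 0.35 kg
- latch_lever (a joint): angle of the latch lever about its upright pivot, rad: starts between 0 and 0.25 (latched), grows anticlockwise seen from above, end of travel 2.1. Stiff with friction (about 1.5 N at the knob), stays where it is left
- lever_pivot (a point): the lever's upright pivot axis, at the height of its arms, 95 mm above the worktop
- red_knob (a point): middle of the upright red knob on the lever's handle arm: a round grip 18 mm across, clear of the arm from 100 to 137 mm above the worktop, this point at 120 mm; 60 mm from the pivot axis
- green_mark (a point): point on the top face of the green index strip (12 mm wide, radiating 15 to 95 mm from the pivot axis), 60 mm from the pivot axis and 68 mm above the worktop. The lever is set when the red knob stands right above this point, 1.15 to 1.55 rad round from the lever's zero
- cup_a: bystander: steel cup 64 mm across, 47 mm high, upright in the blue (left) tray; origin at the centre of its underside
- cup_b: bystander: steel cup of the same kind, upright in the grey (right) tray, partly under the resting flap; origin at the centre of its underside
- cup_c: bystander: steel cup of the same kind on the worktop to the right; origin at the centre of its underside

How it is judged:
On the way, in this order (a step that is already met when the one before it is completed fails the run):
1. the latch lever is set over the green strip (red knob within 10 mm of straight above it) with the flap still down on the right (horizontal distance between red_knob and green_mark below 0.01 m and value of joint flap below 0.45 rad), for 0.2 s.
2. the flap is held at its balance point (within 0.07 rad), gripped (value of joint flap between 0.63 and 0.77 rad and velocity of joint flap between -0.1 and 0.1 rad/s and contact force between the fingers and flap above 3 N and horizontal distance between red_knob and green_mark below 0.01 m), for 0.3 s.
At the end, for the whole second after the job is handed in: The flap stands within 0.07 rad (4 deg) of its balance point (upright), not moving (under 0.05 rad/s), the fingers holding it with more than 3 N, and the red knob stands within 10 mm horizontally of straight above the green mark (value of joint flap between 0.63 and 0.77 rad and velocity of joint flap between -0.05 and 0.05 rad/s and contact force between the fingers and flap above 3 N and horizontal distance between red_knob and green_mark below 0.01 m); the arm keeps its last pose, push and grip.
It fails at once if the flap tips over to the left (more than 0.35 rad past its balance point) (value of joint flap above 1.05 rad).
It fails at once if cup_a is moved by more than 20 mm (distance of cup_a from where it was at the start of the episode above 0.02 m).
It fails at once if cup_b is moved by more than 20 mm (distance of cup_b from where it was at the start of the episode above 0.02 m).
It fails at once if cup_c is moved by more than 20 mm (distance of cup_c from where it was at the start of the episode above 0.02 m).
It also fails if it takes over 45 s, if anything falls off the work surface, if the arm or the gripper's body presses on something with over 40 N, if the wrist force passes 120 N, or if a joint passes its speed limit or range.

ROBOT

A 6-joint arm with a two-finger parallel gripper is mounted at the origin on a cart in front of the work surface, level with it; the furniture and walls round the work are solid. World frame = base frame: x ahead of the robot, y to its left, z up, the work surface at z = 0. Lengths are in m, angles in rad, forces in N, time in s.
With the tool pointing down it reaches from about 0.35 to 0.85 m from the base axis. Payload 8.1 kg.
Tool frame: the origin (TCP) lies at the very end of the fingers, on their centre line; the grasp point (between the pads) lies 19 mm behind it (pinch_z is the distance from the TCP to the grasp point, in m); z points along the fingers, y is the direction in which the jaws open and shut (so a half turn about z gives the same grasp; the last joint's range is limited). The gripper opens to 93 mm and grips with 3 to 60 N. Pads are 15 mm wide; open, the fingers measure 128 mm over their backs; the gripper's body (75 mm by 188 mm) begins 65 mm behind the grasp point.
Start: joints at [1.146, 0.13, 1.488, -0, 1.523, -0.085], TCP at [0.2, 0.566, 0.219] pointing down, gripper open.
Joint ranges: [-2.96, 2.96], [-0.89, 2.26], [0.02, 2.5], [-1.34, 4.48], [0, 2.73], [-2.66, 2.66]. Speed limits (rad/s): [2.39, 2.39, 2.79, 3.14, 3.14, 3.14].

INTERFACE

Orientations are given as a rotation vector (axis times angle).
In Python, from plant import * gives the robot as it stands.
- The arm moves only by the tool move_arm, never from a script. Its argument "series" is a list of rows, each a list of 7 numbers: the shift along the tool's x, y, z each as a share of 10 cm, from -1 to 1, then the turn, a rotation vector about the tool's x, y, z each as a share of 180 degrees, from -1 to 1, then the opening, from -1 (shut) to 1 (fully open). In form: [[dx, dy, dz, rx, ry, rz, jaw], ...]. A call has 1 to 8 rows; each row is the pose to reach, as a shift and turn from the pose commanded when the call began, along the tool's axes at that moment, turning the shorter way round; what a row does not reach only later rows make up. A row lasts 1/10 s, in which the tool goes at most 50 mm and 8.59 degrees, less where a joint would pass 70% of its speed; a pose out of reach is approached as far as the arm can. A call with a number of a shift or a turn outside -1 to 1 is refused whole. A call with a gripper value outside its range is refused whole. The fingers move at their own pace and stop on an object; "squeeze" is the grip in N (left out, the last holds). Time passes only in rows, so rows that repeat a pose let the fingers close. It gives the time, the measured TCP pose, the force and the opening at its end, in the units of the state.
- read_state(): the state, without advancing time (a new reading comes with each control period).
- read_camera(name): name is "scene" or "top" or "wrist"; returns a dict with "frame" (420x560x3 uint8, red, green, blue), "K" (3x3 intrinsics, pixels), "rvec" (rotation vector, rad) and "tvec" (3), from world to camera coordinates, as OpenCV has them. Camera axes: x right, y down, z forward; pixel columns grow to the right and rows downward; lengths in m; the calibration is good to about 2 mm. The wrist camera is an equidistant fisheye: a pixel r from the principal point sees the ray r / f radians off the axis. A picture is of the moment at which its call begins. There is no depth.
- close_job(): hands the job in, once; it reports no verdict.
The state is a dict: "t": time; "q": joint angles; "dq": joint speeds; "joint_torque": joint torques, N m; "tool_pos": TCP position; "orientation": TCP orientation; "force": force on the tool from outside, world axes, zero at the start; "wrist_torque": the same for the moment, N m; "opening": finger opening in m.
Only numpy, scipy, OpenCV 4.12 (cv2) and the standard library are available. Lean on these libraries where they do the work, as an engineer would, in place of code of your own. Each camera call takes 0.05 s, during which the arm holds its last target.

## Working session

There is one attempt and no reset: what is moved stays moved. The work goes in short steps, Python scripts to look and compute and a tool call to move; the robot and the scene stay as the last step left them, time stands still between calls to the robot, and variables do not carry over. Pictures are saved under pics/ and viewed, and the job is handed in when it is done.

Besides the shell and the picture viewer there is one more tool, called after "Emit:" as name([rows], argument=value, ...), one row to a line, values as JSON. move_arm: Moves the arm, as the interface text tells. Shift numbers are shares of 10 cm and turn numbers shares of 180 degrees, none past 1 either way. Its arguments: {"type":"object","properties":{"series":{"type":"array","items":{"type":"array","items":{"type":"number"}}},"squeeze":{"type":"number"}},"required":["series"]}

```bash
mkdir -p pics; ls
python3 - <<'E'
from plant import *
import cv2
s=read_state();print({k:s[k] for k in s})
for n in("scene","top","wrist"):
    c=read_camera(n);cv2.imwrite(f"pics/{n}0.png",c["frame"][:,:,::-1]);print(n,c["K"],c["rvec"],c["tvec"])
E
```

```text
pics
{'t': 0.0, 'q': array([ 1.14558952e+00,  1.31151102e-01,  1.48927366e+00, -6.40295763e-06,
        1.52299399e+00, -8.54101323e-02]), 'dq': array([ 0.00068007,  0.00061539,  0.00014603, -0.00104351, -0.00168164,
       -0.00172741]), 'joint_torque': array([ 6.12098193e-04, -5.59862137e+01, -4.91744936e+01,  7.67344935e-02,
        3.60621780e-02, -1.53671253e-04]), 'tool_pos': array([0.19972949, 0.56517979, 0.21759655]), 'orientation': array([-5.31109624e-01, -3.09591032e+00,  2.77757026e-03]), 'force': array([0.32621315, 0.29128082, 0.94829919]), 'wrist_torque': array([-0.00346245,  0.00522606, -0.02439188]), 'opening': 0.0930593024471894}
scene [[511.05010218   0.         282.67900459]
 [  0.         511.05010218 204.87811006]
 [  0.           0.           1.        ]] [ 2.24233158 -1.06765129  0.39690681] [-0.18493789  0.46422108  0.73715268]
top [[405.63589273   0.         278.35027242]
 [  0.         405.63589273 209.93694988]
 [  0.           0.           1.        ]] [ 2.15172918 -2.16242508  0.13372999] [0.19056493 0.52929164 1.06513998]
wrist [[325.1922621    0.         275.43573935]
 [  0.         325.1922621  209.30706811]
 [  0.           0.           1.        ]] [-2.38568673 -1.68736159 -0.21819405] [-0.60052358 -0.02988252  0.391712  ]
```

View pics/scene0.png

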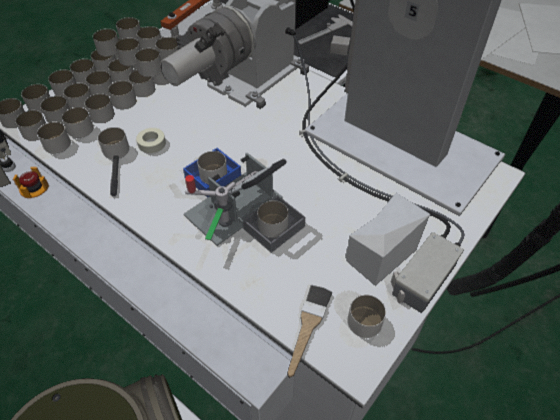

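View pics/top0.png

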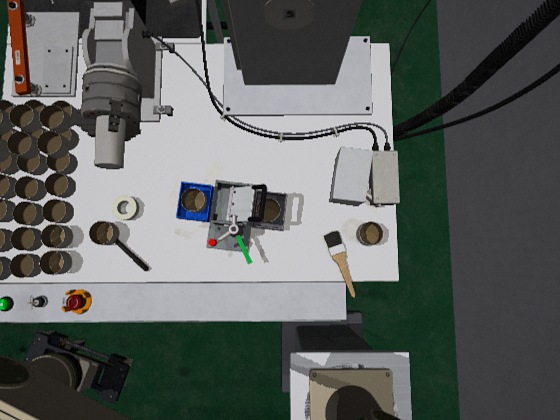

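View pics/wrist0.png

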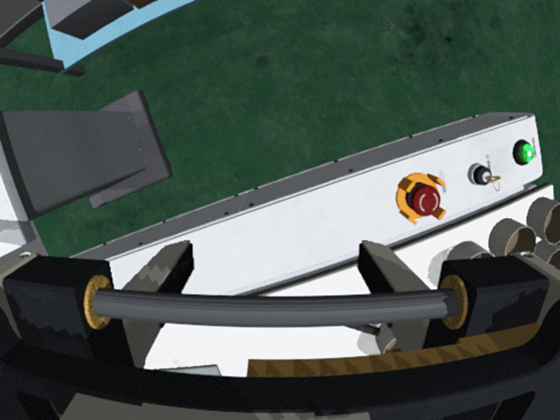

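The scene and top views show the stand, with the red knob at about (212,242) in top, the green strip at (244,250) and the bar at (263,203). I'll zoom in on these.

Run:
```python
import cv2
a=cv2.imread("pics/top0.png")[170:280,160:310];cv2.imwrite("pics/topz.png",cv2.resize(a,None,fx=5,fy=5,interpolation=cv2.INTER_CUBIC))
a=cv2.imread("pics/scene0.png")[140:260,170:320];cv2.imwrite("pics/scenez.png",cv2.resize(a,None,fx=5,fy=5,interpolation=cv2.INTER_CUBIC))
```

```text
(no output)
```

View pics/topz.png

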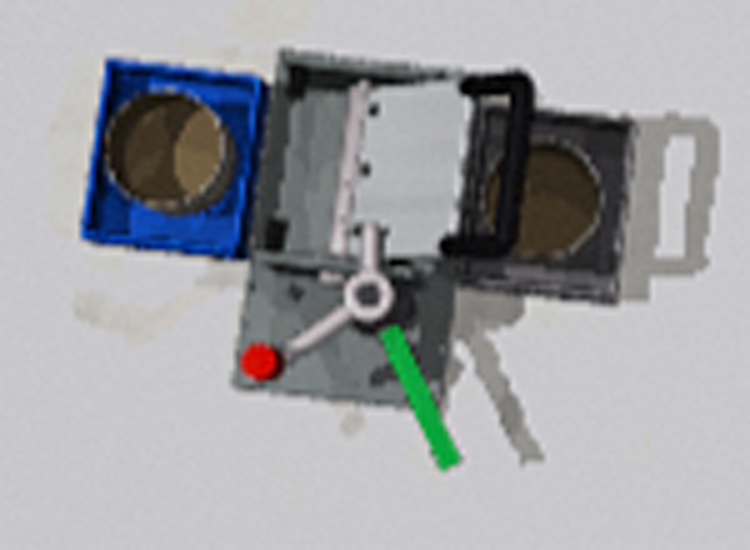

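View pics/scenez.png

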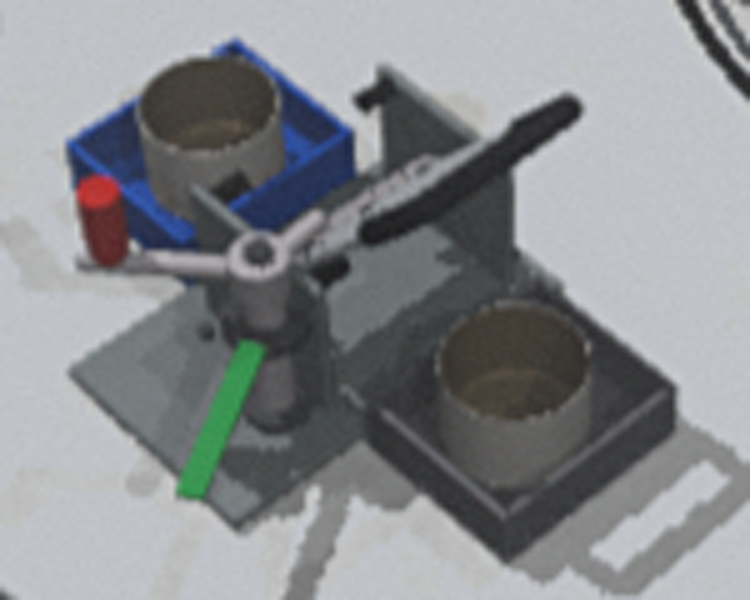

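```bash
cat > h.py <<'E'
import numpy as np,cv2
from plant import *
def unz(p,x0,y0,f=5): return ((p[0]+.5)/f-.5+x0,(p[1]+.5)/f-.5+y0)
def plane(c,px,z):
    R=cv2.Rodrigues(np.array(c["rvec"],float))[0];t=np.array(c["tvec"],float)
    d=R.T@np.linalg.inv(c["K"])@np.array([px[0],px[1],1.]);o=-R.T@t
    return o+d*(z-o[2])/d[2]
def proj(c,P):
    return cv2.projectPoints(np.array(P,float).reshape(-1,1,3),np.array(c["rvec"],float),np.array(c["tvec"],float),c["K"],None)[0].reshape(-1,2)
E
python3 - <<'E'
from h import *
T=read_camera("top");S=read_camera("scene")
for n,p,z in [("knobtop",(261,360),.137),("pivot",(370,297),.098),("g0",(392,333),.068),("g1",(449,463),.068),("bar0",(524,85),.162),("bar1",(508,245),.162),("trayB",(629,115),.032),("trayBn",(612,302),.032),("trayA f",(107,60),.032),("trayA n",(83,240),.032),("cupA",(170,152),.05),("cupB",(543,197),.05)]:
    print("T",n,plane(T,unz(p,160,170),z).round(4))
for n,p,z in [("knobtop",(99,190),.137),("pivot",(259,251),.098),("g0",(254,343),.068),("g1",(190,494),.068),("bar0",(568,107),.162),("bar1",(374,232),.162)]:
    print("S",n,plane(S,unz(p,170,140),z).round(4))
E
```

```text
T knobtop [0.4407 0.3497 0.137 ]
T pivot [0.4741 0.3014 0.098 ]
T g0 [0.4576 0.2932 0.068 ]
T g1 [0.3904 0.2633 0.068 ]
T bar0 [0.5708 0.2212 0.162 ]
T bar1 [0.4935 0.2289 0.162 ]
T trayB [0.5779 0.1685 0.032 ]
T trayBn [0.4759 0.1784 0.032 ]
T trayA f [0.6098 0.4537 0.032 ]
T trayA n [0.5109 0.4642 0.032 ]
T cupA [0.556  0.4144 0.05  ]
T cupB [0.5308 0.215  0.05  ]
S knobtop [0.4379 0.3504 0.137 ]
S pivot [0.4773 0.307  0.098 ]
S g0 [0.4576 0.2947 0.068 ]
S g1 [0.3869 0.2616 0.068 ]
S bar0 [0.5692 0.2223 0.162 ]
S bar1 [0.4729 0.2369 0.162 ]
```

Emit:
move_arm([
  [-0.5, -0.2, 0, 0, 0, 0, 0.2],
  [-1, -0.41, 0, 0, 0, 0, 0.0],
  [-1, -0.41, 0, 0, 0, 0, -0.1],
  [-1, -0.41, 0, 0, 0, 0, -0.1],
], squeeze=20)

```text
t: 0.65
tool_pos: [0.2818, 0.4928, 0.2187]
orientation: [-0.536, -3.096, -0.0]
force: [0.4, 0.2, -0.1]
opening: 0.0658
```

Emit:
move_arm([
  [-0.5, -0.2, 0, 0, 0, 0, -0.1],
  [-1, -0.41, 0, 0, 0, 0, -0.1],
  [-1, -0.41, 0, 0, 0, 0, -0.1],
  [-1, -0.41, 0, 0, 0, 0, -0.1],
])

```text
t: 1.05
tool_pos: [0.3614, 0.4218, 0.2186]
orientation: [-0.534, -3.095, -0.0]
force: [-0.3, 0.2, 0.2]
opening: 0.042
```

```bash
cat >> h.py <<'E'
from scipy.spatial.transform import Rotation as Ro
def go(pos,jaw_deg,tilt=0):
    """row to world pos with jaw(y) at jaw_deg, tool down"""
    s=read_state();R0=Ro.from_rotvec(s["orientation"])
    a=np.radians(jaw_deg);y=np.array([np.cos(a),np.sin(a),0]);z=np.array([0,0,-1.]);x=np.cross(y,z)
    R1=Ro.from_matrix(np.c_[x,y,z])
    d=R0.inv().apply(np.array(pos)-s["tool_pos"])*10
    r=(R0.inv()*R1).as_rotvec()/np.pi
    print(np.r_[d,r].round(3).tolist()); return R0
E
python3 -c "
from h import *
go((.4395,.350,.19),36.6)"
```

```text
[-0.976, -0.415, 0.285, 0.0, -0.0, 0.188]
```

Emit:
move_arm([
  [-0.5, -0.2, 0.1, 0, 0, 0.047, -0.1],
  [-0.976, -0.415, 0.2, 0, 0, 0.095, -0.1],
  [-0.976, -0.415, 0.285, 0, 0, 0.142, -0.1],
  [-0.976, -0.415, 0.285, 0, 0, 0.188, -0.1],
  [-0.976, -0.415, 0.285, 0, 0, 0.188, -0.1],
  [-0.976, -0.415, 0.285, 0, 0, 0.188, -0.1],
])

```text
t: 1.65
tool_pos: [0.4384, 0.3517, 0.1903]
orientation: [-1.4, -2.812, -0.001]
force: [-0.1, 0.6, 0.7]
opening: 0.0416
```

Run:
```python
from h import *
go((.4395,.350,.108),36.6)
W=[]
for n in("top","wrist","scene"):
    c=read_camera(n);f=c["frame"]
    if n=="top":f=cv2.resize(f[170:280,160:310],(600,440))
    if n=="scene":f=cv2.resize(f[110:260,130:320],(760,600))
    cv2.imwrite(f"pics/{n}1.png",f[:,:,::-1])
```

```text
[-0.021, -0.002, 0.823, 0.0, -0.0, 0.003]
```

View pics/wrist1.png

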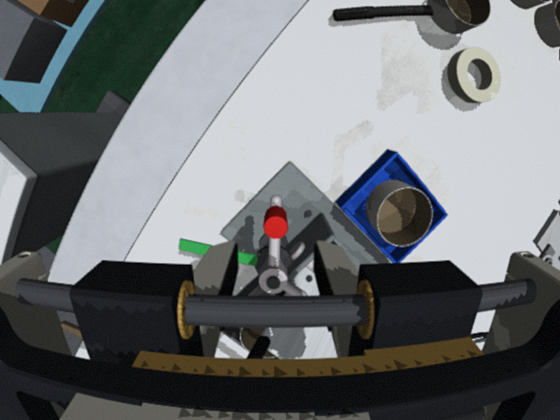

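View pics/scene1.png

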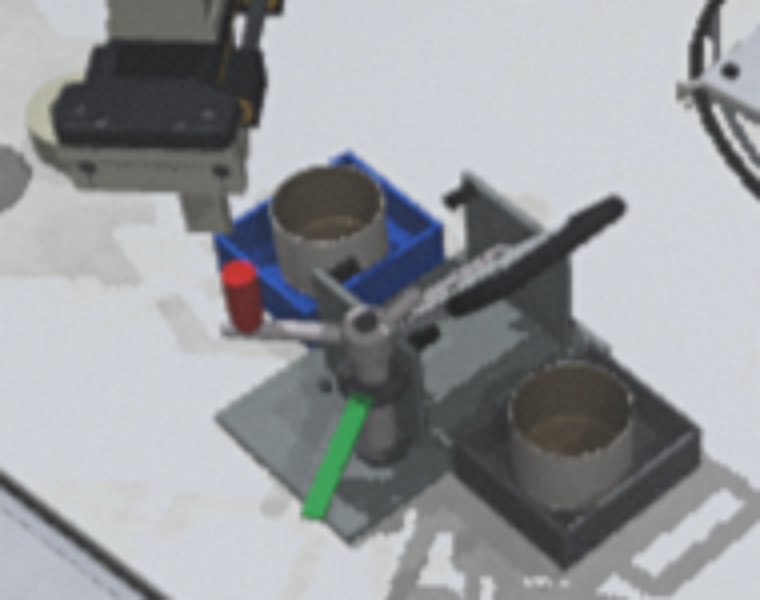

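The knob, at (276,222) in the wrist view, sits midway between the open fingers. I'll cross-check its position from that ray.

```bash
cat >> h.py <<'E'
def wplane(c,px,z):
    K=c["K"];v=np.array([(px[0]-K[0,2])/K[0,0],(px[1]-K[1,2])/K[1,1]]);r=np.hypot(*v)
    d=np.r_[v/r*np.sin(r),np.cos(r)]
    R=cv2.Rodrigues(np.array(c["rvec"],float))[0];d=R.T@d;o=-R.T@np.array(c["tvec"],float)
    return o+d*(z-o[2])/d[2]
E
python3 - <<'E'
from h import *
c=read_camera("wrist")
for n,p,z in [("knob",(276,216),.137),("pivot",(273,281),.1),("g far",(181,245),.068)]: print(n,wplane(c,p,z).round(4))
E
```

```text
knob [0.4348 0.3586 0.137 ]
pivot [0.4753 0.3005 0.1   ]
g far [0.39   0.2628 0.068 ]
```

Emit:
move_arm([
  [-0.02, 0, 0.3, 0, 0, 0, -0.1],
  [-0.02, 0, 0.6, 0, 0, 0, -0.1],
  [-0.02, 0, 0.82, 0, 0, 0, -0.1],
  [-0.02, 0, 0.82, 0, 0, 0, -0.3],
  [-0.02, 0, 0.82, 0, 0, 0, -1],
  [-0.02, 0, 0.82, 0, 0, 0, -1],
  [-0.02, 0, 0.82, 0, 0, 0, -1],
  [-0.02, 0, 0.82, 0, 0, 0, -1],
], squeeze=20)

```text
t: 2.65
tool_pos: [0.4416, 0.3493, 0.1101]
orientation: [1.408, 2.807, 0.004]
force: [-0.5, 0.5, 5.4]
opening: 0.0172
```

Run:
```python
from h import *
s=read_state();print(s["tool_pos"],s["force"],s["opening"])
c=read_camera("wrist");cv2.imwrite("pics/wrist2.png",c["frame"][:,:,::-1])
c=read_camera("scene");cv2.imwrite("pics/scene2.png",cv2.resize(c["frame"][110:260,130:320],(760,600))[:,:,::-1])
```

```text
[0.44155839 0.34933396 0.11007907] [-0.49151831  0.52895426  5.35930718] 0.017215627787501568
```

View pics/wrist2.png

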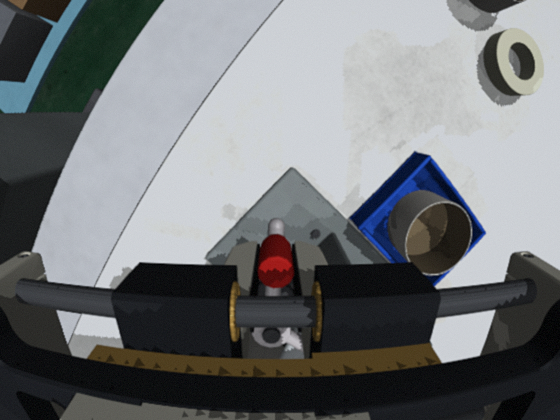

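View pics/scene2.png

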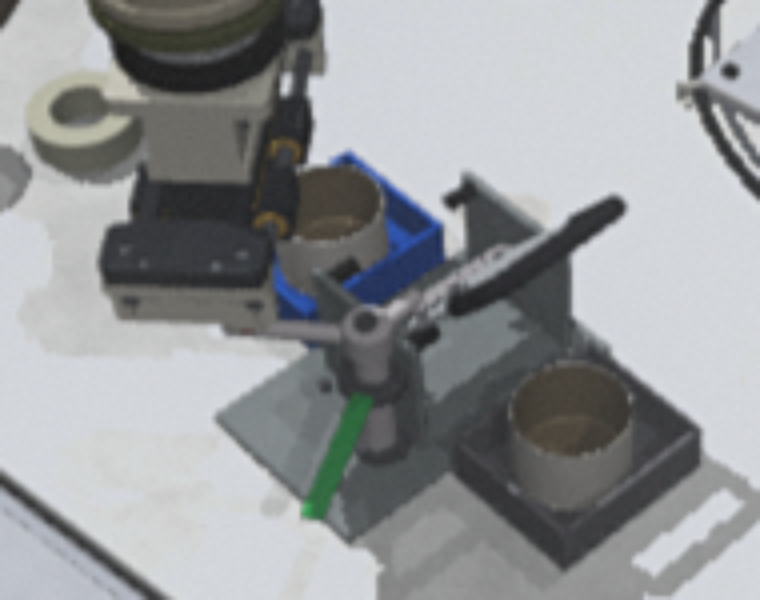

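The knob is gripped: opening is 17 mm on an 18 mm knob. Next I'll work out the arc waypoints.

```bash
cat >> h.py <<'E'
def arc(piv,r,a0,a1,n,z):
    for a in np.linspace(a0,a1,n+1)[1:]:
        t=np.radians(a);go((piv[0]+r*np.cos(t),piv[1]+r*np.sin(t),z),a-90)
E
python3 -c "
from h import *
arc((.475,.302),.059,125.2,166,7,.112)"
```

```text
[0.009, -0.059, -0.019, 0.001, 0.0, -0.024]
[0.002, -0.119, -0.02, 0.001, 0.0, -0.056]
[-0.012, -0.177, -0.02, 0.001, 0.0, -0.089]
[-0.031, -0.234, -0.02, 0.001, 0.0, -0.121]
[-0.057, -0.289, -0.02, 0.001, 0.0, -0.154]
[-0.087, -0.34, -0.02, 0.001, 0.0, -0.186]
[-0.123, -0.389, -0.02, 0.001, 0.0, -0.218]
```

Emit:
move_arm([
  [0.009, -0.059, -0.02, 0, 0, -0.027, -1],
  [0.002, -0.119, -0.02, 0, 0, -0.056, -1],
  [-0.012, -0.177, -0.02, 0, 0, -0.089, -1],
  [-0.031, -0.234, -0.02, 0, 0, -0.121, -1],
  [-0.057, -0.289, -0.02, 0, 0, -0.154, -1],
  [-0.087, -0.34, -0.02, 0, 0, -0.186, -1],
  [-0.123, -0.389, -0.02, 0, 0, -0.218, -1],
])

```text
t: 3.45
tool_pos: [0.4176, 0.3156, 0.1104]
orientation: [0.378, 3.117, 0.002]
force: [7.0, 1.9, -6.6]
opening: 0.0174
```

Run:
```python
from h import *
s=read_state();print(s["tool_pos"],s["force"],s["wrist_torque"])
p=s["tool_pos"][:2]-[.475,.302];print(np.hypot(*p),np.degrees(np.arctan2(p[1],p[0])))
arc((.475,.302),.059,165,204.5,7,.112)
c=read_camera("scene");cv2.imwrite("pics/scene3.png",cv2.resize(c["frame"][110:260,130:320],(760,600))[:,:,::-1])
```

```text
[0.41761597 0.31560498 0.11039424] [ 6.97125143  1.88496553 -6.5847418 ] [ 0.5272988  -1.06086169  0.20616016]
0.05897476284522099 166.66220717277005
[-0.002, -0.041, -0.016, 0.001, 0.001, -0.025]
[-0.009, -0.099, -0.016, 0.0, 0.001, -0.056]
[-0.022, -0.155, -0.016, 0.0, 0.001, -0.087]
[-0.04, -0.21, -0.016, 0.0, 0.001, -0.119]
[-0.064, -0.263, -0.016, 0.0, 0.001, -0.15]
[-0.093, -0.314, -0.016, 0.0, 0.001, -0.182]
[-0.127, -0.361, -0.016, 0.0, 0.001, -0.213]
```

View pics/scene3.png

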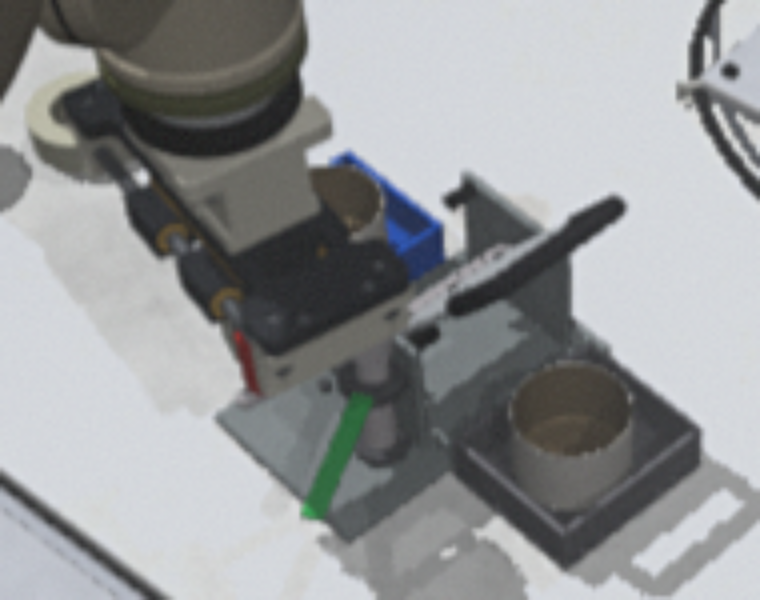

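The lever is following the gripper. On to the second half of the arc.

Emit:
move_arm([
  [0.0, -0.041, 0.01, 0, 0, -0.025, -1],
  [-0.007, -0.099, 0.01, 0, 0, -0.056, -1],
  [-0.02, -0.155, 0.01, 0, 0, -0.087, -1],
  [-0.038, -0.21, 0.01, 0, 0, -0.119, -1],
  [-0.062, -0.263, 0.01, 0, 0, -0.15, -1],
  [-0.091, -0.314, 0.01, 0, 0, -0.182, -1],
  [-0.125, -0.361, 0.01, 0, 0, -0.213, -1],
  [-0.125, -0.361, 0.01, 0, 0, -0.213, -1],
])

```text
t: 4.3
tool_pos: [0.4212, 0.2777, 0.1102]
orientation: [-0.66, 3.069, 0.002]
force: [1.2, 2.6, 1.7]
opening: 0.0174
```

Run:
```python
from h import *
s=read_state();print(s["tool_pos"],s["force"],s["wrist_torque"])
p=s["tool_pos"][:2]-[.475,.302];print(np.hypot(*p),np.degrees(np.arctan2(p[1],p[0])))
c=read_camera("scene");cv2.imwrite("pics/scene4.png",cv2.resize(c["frame"][110:260,130:320],(760,600))[:,:,::-1])
c=read_camera("wrist");cv2.imwrite("pics/wrist4.png",c["frame"][:,:,::-1])
```

```text
[0.42115208 0.27772898 0.11018578] [1.22200778 2.63867382 1.70821074] [ 0.5526118  -0.34361358  0.1035461 ]
0.05906505344239543 -155.73734973594617
```

View pics/scene4.png

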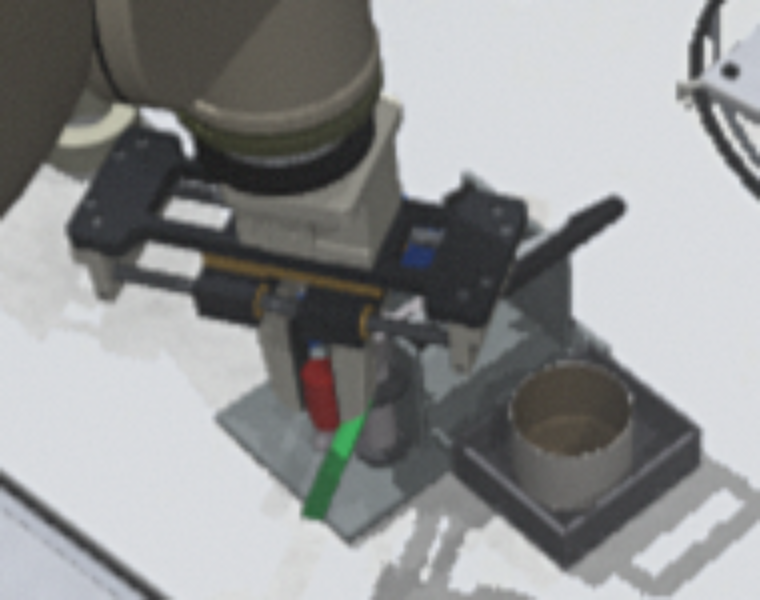

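View pics/wrist4.png

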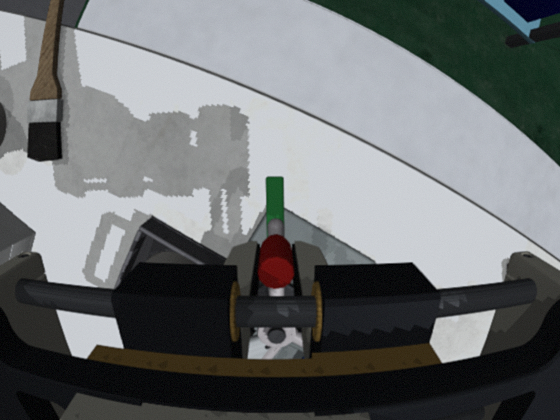

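In the wrist view the strip end (275,195), knob (276,262) and pivot lie in one line. I'll release and rise.

Emit:
move_arm([
  [0, 0, 0, 0, 0, 0, -0.6],
  [0, 0, 0, 0, 0, 0, -0.3],
  [0, 0, 0, 0, 0, 0, -0.3],
  [0, 0, -0.3, 0, 0, 0, -0.3],
  [0, 0, -0.7, 0, 0, 0, -0.3],
  [0, 0, -1, 0, 0, 0, -0.3],
  [0, 0, -1, 0, 0, 0, -0.3],
])

```text
t: 5.1
tool_pos: [0.4223, 0.2785, 0.2143]
orientation: [-0.658, 3.064, 0.003]
force: [1.6, 0.3, 0.7]
opening: 0.0328
```

Emit:
move_arm([
  [-0.3, 0.3, 0, 0, 0, 0, -0.3],
  [-0.6, 0.6, 0, 0, 0, 0, -0.3],
  [-0.6, 0.6, 0, 0, 0, 0, -0.3],
])

```text
t: 5.4
tool_pos: [0.4497, 0.3593, 0.2058]
orientation: [0.662, -3.067, 0.001]
force: [0.0, 0.4, -1.1]
opening: 0.0324
```

Run:
```python
from h import *
s=read_state();print(s["tool_pos"],s["orientation"],s["force"],s["opening"])
c=read_camera("top");cv2.imwrite("pics/top5.png",cv2.resize(c["frame"][170:280,160:310],None,fx=5,fy=5,interpolation=cv2.INTER_CUBIC)[:,:,::-1])
c=read_camera("scene");cv2.imwrite("pics/scene5.png",cv2.resize(c["frame"][140:260,170:320],None,fx=5,fy=5,interpolation=cv2.INTER_CUBIC)[:,:,::-1])
c=read_camera("wrist");cv2.imwrite("pics/wrist5.png",c["frame"][:,:,::-1])
```

```text
[0.44971545 0.35932481 0.20577371] [ 6.61655590e-01 -3.06704646e+00  8.54270905e-04] [ 0.04517053  0.4271656  -1.08088313] 0.03244273692083507
```

View pics/top5.png

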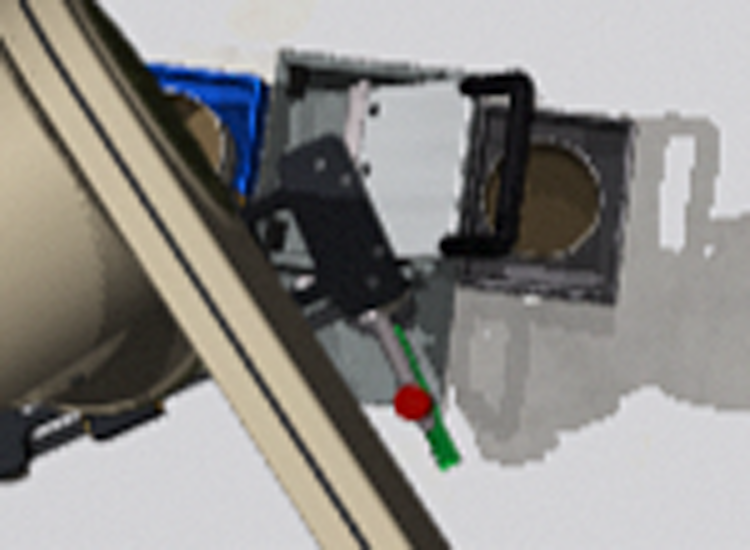

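View pics/scene5.png

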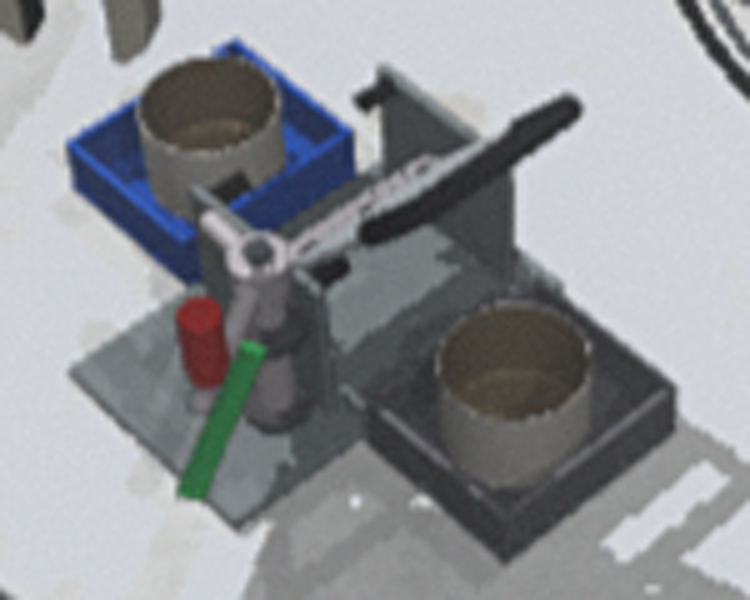

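View pics/wrist5.png

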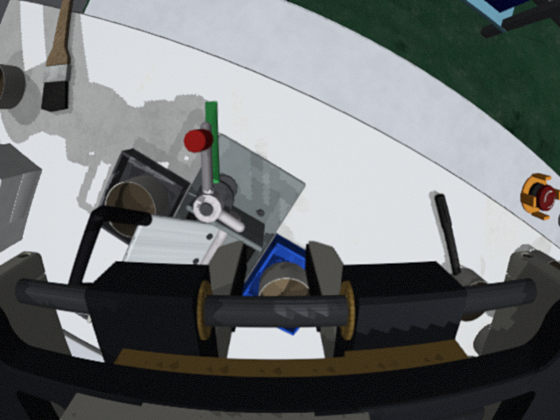

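Run:
```python
from h import *
T=read_camera("top");S=read_camera("scene");W=read_camera("wrist")
print("knob",plane(T,unz((411,401),160,170),.137),plane(S,unz((200,309),170,140),.137))
for n,p,z in [("knob",(197,141),.137),("g far",(211,104),.068),("pivot",(207,208),.1)]:print(n,wplane(W,p,z))
for p,z in [((524,85),.162),((508,245),.162)]:print("bar",plane(T,unz(p,160,170),z))
for x in ((568,107),(374,232)):print("S bar",plane(S,unz(x,170,140),.162))
```

```text
knob [0.42049937 0.27682902 0.137     ] [0.4189188 0.277479  0.137    ]
knob [0.41897284 0.2790512  0.137     ]
g far [0.39064032 0.26368436 0.068     ]
pivot [0.47596464 0.30199474 0.1       ]
bar [0.57082418 0.22118509 0.162     ]
bar [0.49354349 0.2288529  0.162     ]
S bar [0.5691739  0.22228837 0.162     ]
S bar [0.47290859 0.2369207  0.162     ]
```

The lever is set: knob at (0.4195, 0.278) against the mark at (0.419, 0.276). Next is the bar.

```bash
python3 -c "
from h import *
go((.49,.292,.22),99)"
```

```text
[-0.103, -0.747, -0.107, -0.0, 0.0, 0.085]
```

Emit:
move_arm([
  [-0.05, -0.35, -0.14, 0, 0, 0.04, -0.3],
  [-0.1, -0.74, -0.14, 0, 0, 0.085, -0.3],
  [-0.1, -0.74, -0.14, 0, 0, 0.085, -0.3],
  [-0.1, -0.74, -0.14, 0, 0, 0.085, -0.3],
])

```text
t: 6.1
tool_pos: [0.4899, 0.2922, 0.2237]
orientation: [-0.243, 3.131, 0.001]
force: [-0.0, -0.1, -0.6]
opening: 0.0327
```

```bash
python3 -c "
from h import *
print(read_state()['tool_pos']);go((.532,.225,.21),84.3)"
```

```text
[0.4899473  0.29217825 0.22367253]
[-0.312, -0.729, 0.137, 0.0, 0.0, 0.081]
```

Emit:
move_arm([
  [-0.15, -0.35, 0, 0, 0, 0.04, -0.3],
  [-0.312, -0.729, 0, 0, 0, 0.081, -0.3],
  [-0.312, -0.729, 0.137, 0, 0, 0.081, -0.3],
  [-0.312, -0.729, 0.137, 0, 0, 0.081, -0.3],
])

```text
t: 6.5
tool_pos: [0.5305, 0.2259, 0.2073]
orientation: [-0.152, -3.135, 0.001]
force: [0.2, -1.1, -0.7]
opening: 0.0324
```

Run:
```python
from h import *
s=read_state();print(s["tool_pos"],s["orientation"],s["force"],s["opening"])
go((.532,.225,.146),84.3)
c=read_camera("top");cv2.imwrite("pics/top6.png",cv2.resize(c["frame"][170:280,160:310],None,fx=5,fy=5,interpolation=cv2.INTER_CUBIC)[:,:,::-1])
c=read_camera("scene");cv2.imwrite("pics/scene6.png",cv2.resize(c["frame"][110:230,170:320],None,fx=5,fy=5,interpolation=cv2.INTER_CUBIC)[:,:,::-1])
c=read_camera("wrist");cv2.imwrite("pics/wrist6.png",c["frame"][:,:,::-1])
```

```text
[0.53052316 0.22588071 0.20731056] [-1.52135849e-01 -3.13470500e+00  8.95324272e-04] [ 0.23716335 -1.0799942  -0.65174596] 0.032389030978927216
[-0.017, -0.007, 0.613, -0.0, -0.001, 0.001]
```

View pics/scene6.png

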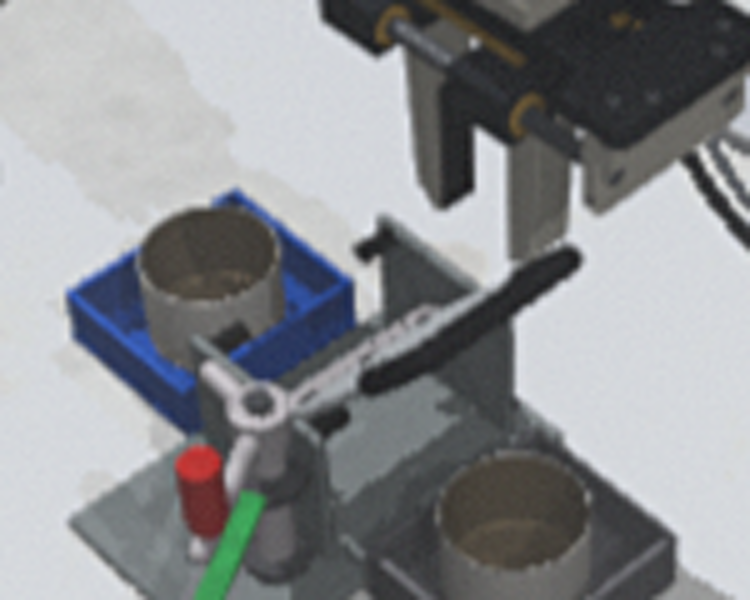

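View pics/wrist6.png

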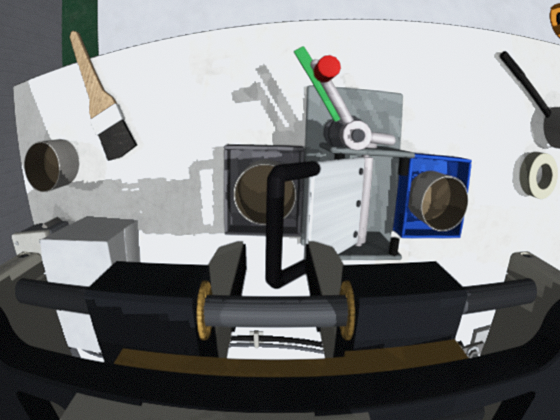

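Run:
```python
from h import *
W=read_camera("wrist")
for n,p,z in [("bar near",(278,176),.162),("bar mid",(275,225),.162),("bar far",(273,277),.162)]:print(n,wplane(W,p,z))
```

```text
bar near [0.49436776 0.23394192 0.162     ]
bar mid [0.52837458 0.2286728  0.162     ]
bar far [0.56835227 0.223366   0.162     ]
```

The wrist view puts the bar between the fingers at y ≈ 0.228, and the top view at 0.225. Both are inside the jaw margin, so I'll descend.

Emit:
move_arm([
  [-0.015, 0.005, 0.15, 0, 0, 0, -0.3],
  [-0.015, 0.005, 0.3, 0, 0, 0, -0.3],
  [-0.015, 0.005, 0.42, 0, 0, 0, -0.3],
  [-0.015, 0.005, 0.52, 0, 0, 0, -0.3],
  [-0.015, 0.005, 0.61, 0, 0, 0, -0.3],
  [-0.015, 0.005, 0.61, 0, 0, 0, -0.3],
])

```text
t: 7.3
tool_pos: [0.5323, 0.2261, 0.1463]
orientation: [-0.154, -3.135, 0.002]
force: [0.1, -0.2, -0.5]
opening: 0.0323
```

Run:
```python
from h import *
s=read_state();print(s["tool_pos"],s["force"],s["opening"])
c=read_camera("scene");cv2.imwrite("pics/scene7.png",cv2.resize(c["frame"][110:230,170:320],None,fx=5,fy=5,interpolation=cv2.INTER_CUBIC)[:,:,::-1])
c=read_camera("wrist");cv2.imwrite("pics/wrist7.png",c["frame"][:,:,::-1])
```

```text
[0.53232555 0.22612906 0.14634485] [ 0.07668701 -0.15547107 -0.45463272] 0.03232774363540519
```

View pics/scene7.png

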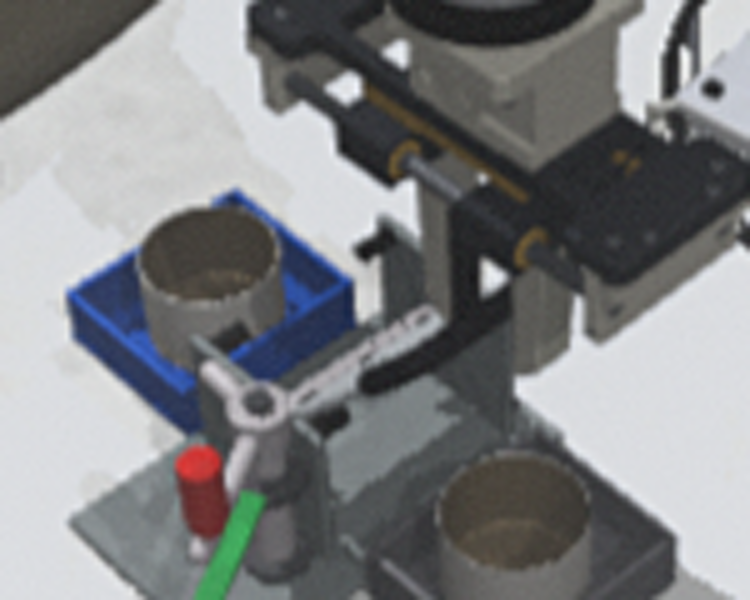

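View pics/wrist7.png

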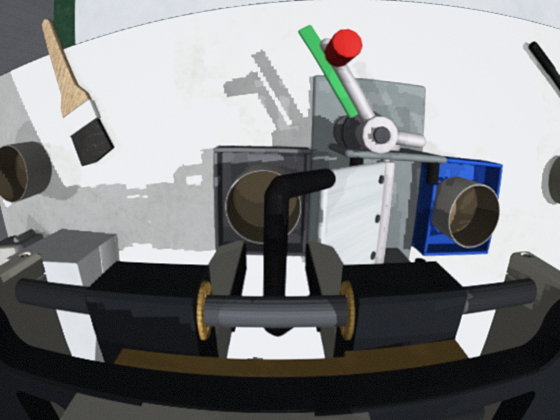

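The bar runs between the fingers, at about (276,250), with no contact yet. Closing.

Emit:
move_arm([
  [0, 0, 0, 0, 0, 0, -0.7],
  [0, 0, 0, 0, 0, 0, -1],
  [0, 0, 0, 0, 0, 0, -1],
  [0, 0, 0, 0, 0, 0, -1],
  [0, 0, 0, 0, 0, 0, -1],
], squeeze=25)

```text
t: 7.9
tool_pos: [0.5337, 0.2263, 0.1489]
orientation: [0.154, 3.137, -0.0]
force: [0.1, -2.2, 3.2]
opening: 0.0111
```

Run:
```python
from h import *
s=read_state();p=s["tool_pos"];print(p,s["orientation"],s["force"],s["opening"])
# arc: bar now at flap 0; displacement in stand y and z
yw=-0.10;ey=np.array([-np.sin(yw),np.cos(yw),0])
f0=.7
for f in np.linspace(0,.7,15)[1:]:
    dy=.14*(np.sin(.7)-np.sin(.7-f));dz=.14*(np.cos(.7-f)-np.cos(.7))
    print(round(f,2),end=" ");go(p+ey*dy+[0,0,dz],84.3)
```

```text
[0.5336958  0.22633488 0.14889963] [ 1.54061682e-01  3.13703711e+00 -2.05402016e-04] [ 0.12987346 -2.22398195  3.20186592] 0.011090291695357524
0.05 [-0.0, 0.055, -0.044, -0.0, 0.0, 0.0]
0.1 [-0.0, 0.111, -0.085, -0.0, 0.0, 0.0]
0.15 [-0.0, 0.17, -0.123, -0.0, 0.0, 0.0]
0.2 [-0.001, 0.231, -0.158, -0.0, 0.0, 0.0]
0.25 [-0.001, 0.293, -0.19, -0.0, 0.0, 0.0]
0.3 [-0.001, 0.357, -0.219, -0.0, 0.0, 0.0]
0.35 [-0.001, 0.422, -0.244, -0.0, 0.0, 0.0]
0.4 [-0.001, 0.488, -0.267, -0.0, 0.0, 0.0]
0.45 [-0.001, 0.556, -0.286, -0.0, 0.0, 0.0]
0.5 [-0.001, 0.624, -0.301, -0.0, 0.0, 0.0]
0.55 [-0.002, 0.693, -0.314, -0.0, 0.0, 0.0]
0.6 [-0.002, 0.762, -0.322, -0.0, 0.0, 0.0]
0.65 [-0.002, 0.832, -0.328, -0.0, 0.0, 0.0]
0.7 [-0.002, 0.902, -0.329, -0.0, 0.0, 0.0]
```

Emit:
move_arm([
  [0, 0.055, -0.044, 0, 0, 0, -1],
  [0, 0.111, -0.085, 0, 0, 0, -1],
  [0, 0.17, -0.123, 0, 0, 0, -1],
  [0, 0.231, -0.158, 0, 0, 0, -1],
  [0, 0.293, -0.19, 0, 0, 0, -1],
  [0, 0.357, -0.219, 0, 0, 0, -1],
  [0, 0.422, -0.244, 0, 0, 0, -1],
  [0, 0.422, -0.244, 0, 0, 0, -1],
])

```text
t: 8.7
tool_pos: [0.5386, 0.2697, 0.1741]
orientation: [0.153, 3.135, 0.002]
force: [4.2, -2.2, 4.4]
opening: 0.0114
```

Run:
```python
from h import *
for i in range(4):
    s=read_state();print(s["tool_pos"].round(4),s["force"].round(1),s["wrist_torque"].round(2),s["opening"])
    c=read_camera("scene")
cv2.imwrite("pics/scene8.png",cv2.resize(c["frame"][90:230,170:330],None,fx=4.5,fy=4.2,interpolation=cv2.INTER_CUBIC)[:,:,::-1])
c=read_camera("top");cv2.imwrite("pics/top8.png",cv2.resize(c["frame"][170:280,160:310],None,fx=5,fy=5,interpolation=cv2.INTER_CUBIC)[:,:,::-1])
```

```text
[0.5386 0.2697 0.1741] [ 4.2 -2.2  4.4] [-0.65 -0.78 -0.17] 0.011415822530859007
[0.5385 0.2692 0.174 ] [ 4.5 -3.3  3.7] [-0.6  -0.78 -0.1 ] 0.011263309552262195
[0.5385 0.269  0.1739] [ 4.2 -3.   3.9] [-0.61 -0.81 -0.13] 0.011771978620379124
[0.5385 0.2688 0.1739] [ 4.8 -2.8  3.5] [-0.57 -0.76 -0.06] 0.01136455960821458
```

View pics/scene8.png

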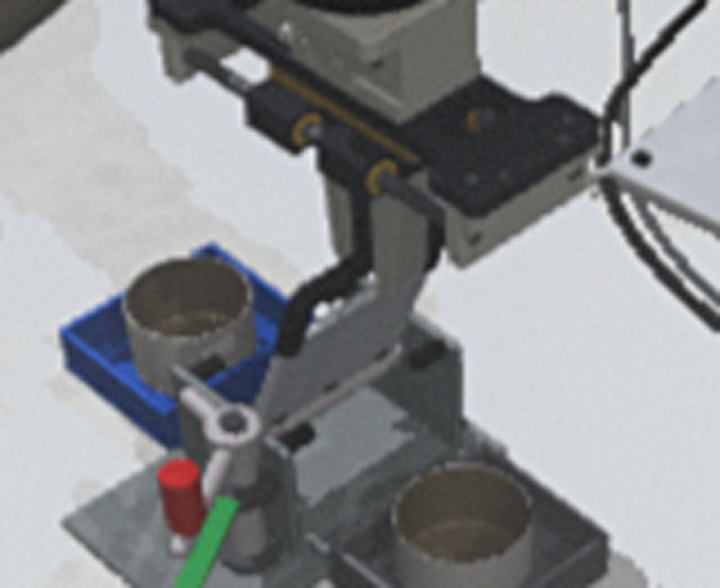

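The flap is following and the lever is unmoved. I'll continue to upright.

Emit:
move_arm([
  [0, 0.066, -0.023, 0, 0, 0, -1],
  [0, 0.134, -0.042, 0, 0, 0, -1],
  [0, 0.202, -0.057, 0, 0, 0, -1],
  [0, 0.271, -0.07, 0, 0, 0, -1],
  [0, 0.34, -0.078, 0, 0, 0, -1],
  [0, 0.41, -0.084, 0, 0, 0, -1],
  [0, 0.48, -0.085, 0, 0, 0, -1],
  [0, 0.48, -0.085, 0, 0, 0, -1],
])

```text
t: 9.75
tool_pos: [0.543, 0.3172, 0.1819]
orientation: [0.153, 3.136, 0.001]
force: [6.3, -2.2, 2.3]
opening: 0.0112
```

Run:
```python
from h import *
for i in range(5):
    s=read_state();print(s["tool_pos"].round(4),s["force"].round(1),s["wrist_torque"].round(2),s["opening"])
    c=read_camera("scene")
cv2.imwrite("pics/scene9.png",cv2.resize(c["frame"][90:230,170:330],None,fx=4.5,fy=4.2,interpolation=cv2.INTER_CUBIC)[:,:,::-1])
c=read_camera("top");cv2.imwrite("pics/top9.png",cv2.resize(c["frame"][170:280,160:310],None,fx=5,fy=5,interpolation=cv2.INTER_CUBIC)[:,:,::-1])
c=read_camera("wrist");cv2.imwrite("pics/wrist9.png",c["frame"][:,:,::-1])
```

```text
[0.543  0.3172 0.1819] [ 6.3 -2.2  2.3] [-0.34 -0.87 -0.11] 0.011155177362244525
[0.543  0.317  0.1819] [ 4.6 -1.9  2. ] [-0.31 -0.86 -0.15] 0.010999111864179484
[0.5429 0.3168 0.1819] [ 5.3 -1.5  1.2] [-0.35 -0.87 -0.11] 0.01111358428799768
[0.5429 0.3167 0.1819] [ 5.2 -1.7  1.7] [-0.36 -0.91 -0.07] 0.010971943977307226
[0.5429 0.3167 0.1819] [ 4.8 -1.2  2. ] [-0.32 -0.84 -0.14] 0.010904409034970381
```

View pics/scene9.png

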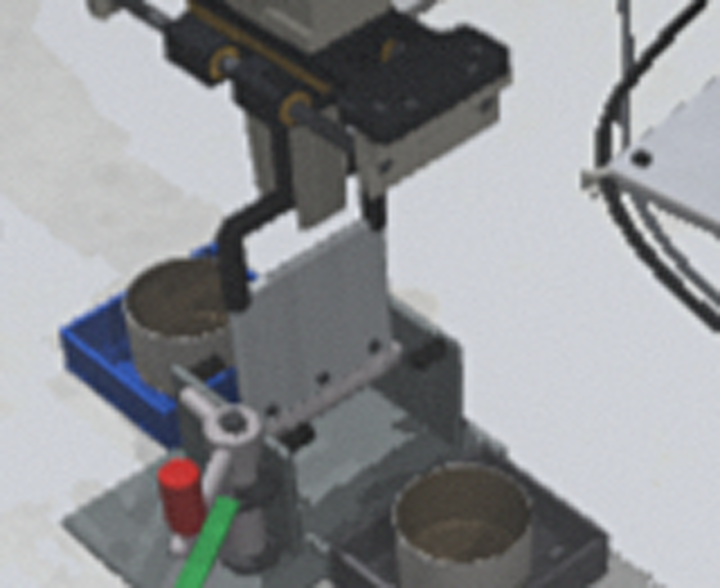

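View pics/top9.png

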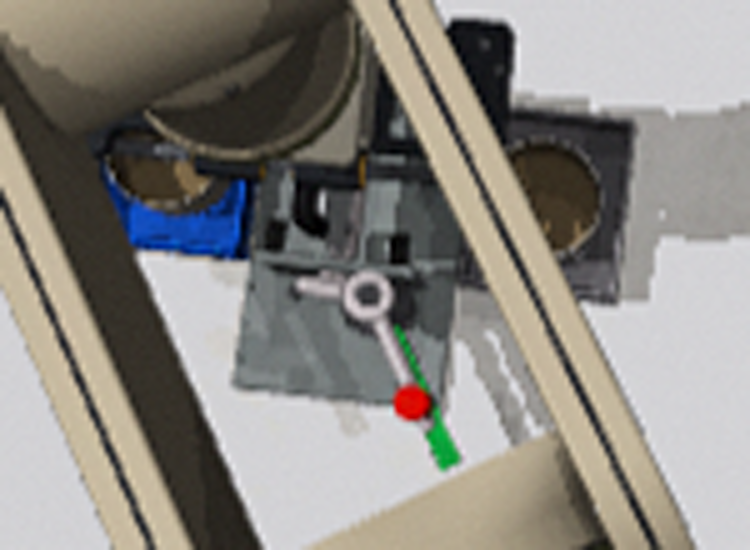

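View pics/wrist9.png

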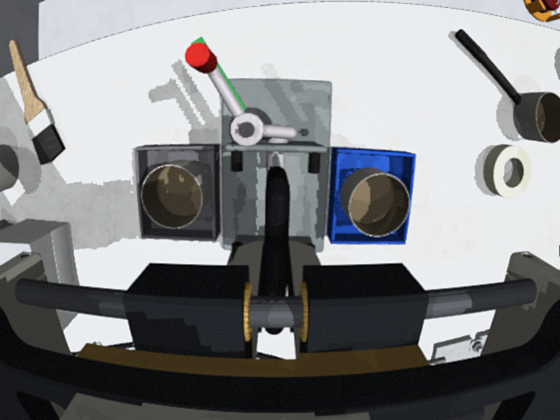

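Run:
```python
from h import *
T=read_camera("top");S=read_camera("scene");W=read_camera("wrist")
yw=-.10;ex=np.array([np.cos(yw),np.sin(yw),0]);ey=np.array([-np.sin(yw),np.cos(yw),0])
def st(P):return (P@ex).round(4),(P@ey).round(4)
us=lambda p:((p[0]+.5)/4.5-.5+170,(p[1]+.5)/4.2-.5+90)
s=read_state();print("tcp",st(s["tool_pos"]))
print("T hinge near",st(plane(T,unz((348,250),160,170),.055)))
a=cv2.imread("pics/top0.png")
print("T0 hinge ends",st(plane(T,unz((357,84),160,170),.057)),st(plane(T,unz((340,250),160,170),.057)))
print("T bar elbow",st(plane(T,unz((312,215),160,170),.19)))
for n,z,p in [("hinge near",.055,(268,414)),("hinge far",.055,(398,350)),("plate top near",.155,(234,307)),("plate top far",.155,(380,222))]:print("S",n,st(plane(S,us(p),z)))
for n,p,z in [("elbow w",(277,168),.195)]:print(n,st(wplane(W,p,z)))
for n,p,z in [("tray grey R near",(137,149),.032),("tray blue L near",(415,154),.032),("stand L",(331,82),.0),("stand R",(222,82),.0),("grey R far",(140,241),.032),("blue L far",(409,243),.032)]:print(n,st(wplane(W,p,z)))
```

```text
tcp (np.float64(0.5086), np.float64(0.3692))
T hinge near (np.float64(0.4681), np.float64(0.3666))
T0 hinge ends (np.float64(0.5568), np.float64(0.3714)) (np.float64(0.4675), np.float64(0.3706))
T bar elbow (np.float64(0.4707), np.float64(0.3673))
S hinge near (np.float64(0.4816), np.float64(0.3767))
S hinge far (np.float64(0.5558), np.float64(0.3657))
S plate top near (np.float64(0.461), np.float64(0.3643))
S plate top far (np.float64(0.545), np.float64(0.3616))
elbow w (np.float64(0.4581), np.float64(0.3711))
tray grey R near (np.float64(0.4577), np.float64(0.2274))
tray blue L near (np.float64(0.4623), np.float64(0.5159))
stand L (np.float64(0.3898), np.float64(0.4299))
stand R (np.float64(0.3901), np.float64(0.3136))
grey R far (np.float64(0.5586), np.float64(0.2209))
blue L far (np.float64(0.5605), np.float64(0.5192))
```

All the estimates put the hinge at stand y = 0.367–0.372, and the bar is at 0.369, so the plate is upright within about 0.02 rad. The knob is unchanged at (411,401) in top. I'll hold briefly, then hand in.

Emit:
move_arm([
  [0, 0, 0, 0, 0, 0, -1],
  [0, 0, 0, 0, 0, 0, -1],
  [0, 0, 0, 0, 0, 0, -1],
  [0, 0, 0, 0, 0, 0, -1],
  [0, 0, 0, 0, 0, 0, -1],
  [0, 0, 0, 0, 0, 0, -1],
])

```text
t: 10.85
tool_pos: [0.5429, 0.3166, 0.1818]
orientation: [0.154, 3.136, 0.001]
force: [4.8, -1.1, 1.8]
opening: 0.0109
```

Run:
```python
from h import *
s=read_state();print(s["t"],s["tool_pos"],s["force"],s["opening"],abs(s["dq"]).max())
print(close_job())
```

```text
10.85 [0.54288347 0.31659918 0.18184023] [ 4.82314926 -1.14073321  1.84781481] 0.010943368166324382 0.0024711201648828333
the job is handed in; nothing more can be done
None
```

I turned the lever about 78° anticlockwise by its red knob onto the green strip. I then took the flap by its bar, swung it up to upright and held it there. I handed the job in at t = 10.85 s with the bar still gripped; no verdict was reported.

Last checks:
- **Lever:** the knob stood about 2 mm from straight above the mark (up to 3 mm by the wrist camera). The top view after the flap was raised showed it unmoved.
- **Flap:** the bar was at stand y ≈ 0.369 m. Most views put the hinge at 0.367–0.372 m, which makes the plate upright to about 0.02 rad, inside the 0.07 allowed.
- **Scatter:** the scene view disagreed more, with single points from 0.362 to 0.377 m. I put that down to blurry pixel picking.
- **Grip:** the fingers were commanded to 25 N and stood 11 mm open on the 12 mm bar. About 5 N of steady sideways force remained at the wrist. The arm was still, with joint speeds under 0.003 rad/s.
- **Cups:** the pictures showed no movement of any cup. I did not measure them separately at the end.

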